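# Push an old flux tin through the sprung flap of the scrap hopper

### The arm

A 6-joint arm with a two-finger parallel gripper is mounted at the origin on a cart in front of the work surface, level with it; the furniture and walls round the work are solid. World frame = base frame: x ahead of the robot, y to its left, z up, the work surface at z = 0. Lengths are in m, angles in degrees, forces in N, time in s.
With the tool pointing down it reaches from about 0.3 to 0.75 m from the base axis. Payload 8.5 kg.
Tool frame: the origin (TCP) lies midway between the tips of the shut fingers; the grasp point (between the pads) lies behind it (grasp_offset is the z of the grasp point in the tool frame, in m); z points along the fingers, y is the direction in which the jaws open and shut (so a half turn about z gives the same grasp; the last joint's range is limited). The gripper opens to 85 mm and grips with 20 to 120 N. Pads are 22 mm wide; open, the fingers measure 114 mm over their backs; the gripper's body (76 mm by 85 mm) begins 54 mm behind the grasp point. The pads swing forward as they close: fully open they stand 13 mm farther back than shut.
Start: joints at [-12.336, 21.807, 74.336, -0, 83.858, -12.336], TCP at [0.55, 0, 0.231] pointing down, gripper open.
Joint ranges: [-178.18, 178.18], [-50.72, 133.34], [12.68, 142.11], [-81.47, 261.47], [9.98, 163.14], [-165.26, 165.26]. Speed limits (degrees/s): [136.94, 136.94, 180, 180, 180, 180].

### API

Orientations are given as a 3x3 rotation matrix whose columns are the frame's x, y, z axes.
In Python, from rig import * gives the robot as it stands.
- The arm moves only by the shell command python3 -m pendant 'ROWS' [FORCE]. ROWS is JSON, one flat list of numbers, 7 for each row, row after row: the finger opening in mm, from 0 to 85.4, then the shift along the tool's x, y, z in units of 50 mm (1.0 is 50 mm), then the turn, a rotation vector about the tool's x, y, z in units of 8 degrees (1.0 is 8 degrees). In form: [hand, dx, dy, dz, wx, wy, wz, hand, dx, dy, dz, wx, wy, wz, ...]. A call has 1 to 12 rows; each row shifts and turns the commanded pose from where the row before left it, along the tool's axes as they then stand; what a row does not reach is not made up. A row lasts 1/10 s, in which the tool goes at most 50 mm and 8.59 degrees, less where a joint would pass 70% of its speed; a pose out of reach is approached as far as the arm can. A call is refused whole if a number of a shift passes 1 or a number of a turn 1, either way. A call with a gripper value outside its range is refused whole. The fingers move at their own pace and stop on an object; FORCE is the grip in N (left out, the last holds). Time passes only in rows, so rows that do not move let the fingers close. It gives the time, the measured TCP pose, the force and the opening at its end, in the units of the state.
- observe(): the state, without advancing time (a new reading comes with each control period).
- get_image(name): name is "scene" or "side" or "wrist"; returns a dict with "frame" (400x640x3 uint8, red, green, blue), "depth" (400x640 float32, m along the optical axis (not along the pixel's ray), 0 where there is no reading), "K" (3x3 intrinsics, pixels), "rvec" (rotation vector, rad) and "tvec" (3), from world to camera coordinates, as OpenCV has them. Camera axes: x right, y down, z forward; pixel columns grow to the right and rows downward; lengths in m; the calibration is good to about 2 mm. A picture is of the moment at which its call begins.
- close_job(): hands the job in, once; it reports no verdict.
The state is a dict: "time_s": time; "q": joint angles; "qvel": joint speeds; "joint_efforts": joint torques, N m; "position": TCP position; "tool_rot": TCP orientation; "ft_force": force on the tool from outside, world axes, zero at the start; "wrist_torque": the same for the moment, N m; "grip_width": finger opening in m.
Only numpy, scipy, OpenCV 4.12 (cv2) and the standard library are available. Lean on these libraries where they do the work, as an engineer would, in place of code of your own. Each camera call takes 0.05 s, during which the arm holds its last target.

### The job

Push the flat round flux tin that lies on the feed deck into the scrap hopper: press the flap's side plate down with one fingertip and keep the flap held open while your other fingertip pushes the tin along the deck and under it, until it drops into the hopper. Only push the tin, never lift or carry it, and do not shove the flap open with the tin. Then draw back and let the flap spring shut, leaving the other things on the bench alone.

Things in the scene. Friction and masses are not known exactly. Their poses are not given: they have to be found in the camera images.
- hopper: grey scrap hopper with feed deck, fixed to the bench, 282 mm long, 86 wide, on a plinth. Origin on the middle line below the mouth, at bench height; x = the way parts are pushed (into the hopper), y left, z up; other entries' coordinates are in this frame, in mm. The level, slick-lined deck is 120 above the bench, x -162 to 8, with guide rails 10 high at y = +-35 to +-40.
- mouth (a point): the mouth: middle line of the deck's top (z = 120), in the plane x = 0 where the flap's front skirt hangs; axes as the hopper's
- pit (a point): middle of the pit's floor inside the hopper, behind the deck's end: pit x 8 to 101, y -40 to 40, floor z = 76
- hinge_rod (a point): point of the flap's hinge rod above the mouth's left side: the rod, 6 mm thick with 10 mm knuckles, runs along x at y = 43, z = 156, from x = -164 to 112, on posts at x = -158 and 107 (top z = 162). It passes between the two fingers
- flap (a joint): turn of the flap about the rod, rad: 0 shut, at most 0.85; spring and weight shut it. Right of the rod it is a thin lid (x 0 to 104, y 41 to -43); its front skirt (x 0 to 2.5) hangs to 20 mm above the deck and bars the tin. The tin passes from 0.4 on; at 0.55 the lid's right edge is 202 above the bench. Fingers must stay in front of the skirt
- press_plate (a point): middle of the top of the flap's press plate, left of the rod (turns with the flap): x = -78, y = 83, z = 157.5 when shut. Flat steel, x -150 to -6, from the rod to y = 103 (low bead there). 40 mm out from the rod it starts to sink at about 2 N and needs about 5 N at 20 mm down (flap about 0.55); a fingertip can slide along it in x while pressing; free 45 mm below
- tin_mid (a point): middle of the flat round lidded tin (63 mm across, 32 high, about 0.14 kg) that lies on the deck between the rails; the point is 16 mm above its underside. Once its middle is pushed past the deck's end (x = 8) it tips into the pit
- cement_tin: bystander: tall round lidded tin, 70 mm across, 98 mm high, standing on the bench; origin at the centre of its underside
- die_head_3: bystander: grey steel threading die head, round, 52 mm across, 49 mm high, on the bench; origin at the centre of its underside
- copper_coupling: bystander: short copper tube coupling 32 mm across, 44 mm high, standing; origin at the centre of its underside
- brass_nipple: bystander: brass hex nipple 32x36x38 mm, standing; origin at the centre of its underside
Not all that is in view belongs to the job. What is shaped like the part that bears tin_mid but turquoise is not meant.

How it is judged (in metres and radians):
On the way, in this order (a step that is already met when the one before it is completed fails the run):
1. a finger holds the flap open while the tin is still in front of the mouth (value of joint flap above 0.33 rad and contact force between the fingers and flap above 0.3 N and x of tin_mid in the frame of mouth below -0.035 m), for 0.2 s.
2. the tin is under the flap's skirt on the deck while a finger still holds the flap open (value of joint flap above 0.33 rad and contact force between the fingers and flap above 0.3 N and x of tin_mid in the frame of mouth between -0.02 and 0.03 m), for 0.06 s.
At the end, for the whole second after the job is handed in: The tin rests in the hopper's pit, its middle below the deck's level, and the flap is shut (under 0.05 rad) (x of tin_mid in the frame of hopper between 0.01 and 0.101 m and y of tin_mid in the frame of hopper between -0.04 and 0.04 m and z of tin_mid in the frame of hopper below 0.118 m and linear speed of flux_tin below 0.02 m/s and value of joint flap below 0.05 rad); the robot touches nothing.
It fails at once if the tin is lifted off the deck (its middle more than 35 mm above the deck's level) (z of tin_mid in the frame of mouth above 0.035 m).
It fails at once if the tin shoves the flap (over 4 N) while no finger holds it (contact force between flux_tin and flap above 4 N and contact force between the fingers and flap below 0.1 N).
It fails at once if a bystander is moved by more than 30 mm (distance of any of cement_tin, die_head_3, copper_coupling, brass_nipple from where it was at the start of the episode above 0.03 m).
It also fails if it takes over 34 s, if anything falls off the work surface, if the arm or the gripper's body presses on something with over 40 N, if the wrist force passes 120 N, or if a joint passes its speed limit or range.

## Working session

There is one attempt and no reset: what is moved stays moved. The work goes in short steps, Python scripts to look and compute and a shell command to move; the robot and the scene stay as the last step left them, time stands still between calls to the robot, and variables do not carry over. Pictures are saved under pics/ and viewed, and the job is handed in when it is done.

```bash
ls; mkdir -p pics; python3 - <<'E'
from rig import *
import cv2
s=observe();print(s)
for n in ["scene","side","wrist"]:
    im=get_image(n);cv2.imwrite(f"pics/{n}0.png",im["frame"][:,:,::-1]);print(n,im["K"].tolist(),im["rvec"],im["tvec"])
E
```

```text
pics
{'time_s': 0.0, 'q': array([-1.23357083e+01,  2.18419471e+01,  7.43857031e+01, -4.43162049e-04,
        8.38591041e+01, -1.23353026e+01]), 'qvel': array([-0.03390401, -0.00512323, -0.0213905 , -0.0764898 ,  0.01453431,
       -0.08295916]), 'joint_efforts': array([-1.00240642e-03, -4.48466885e+01, -2.31285810e+01, -2.87182611e-04,
        4.73836102e-03,  1.77242771e-05]), 'position': array([5.49697724e-01, 6.24429320e-05, 2.30697230e-01]), 'tool_rot': array([[ 6.48074880e-06,  9.99998904e-01, -1.48083313e-03],
       [ 9.99999950e-01, -6.01285809e-06,  3.15968741e-04],
       [ 3.15959490e-04, -1.48083511e-03, -9.99998854e-01]]), 'ft_force': array([-0.07778565,  0.38363561, -0.53297963]), 'wrist_torque': array([ 0.03291924, -0.00625379, -0.03453503]), 'grip_width': 0.08557489593458119}
scene [[395.2217282800153, 0.0, 320.9460386736614], [0.0, 395.2217282800153, 200.8322313057316], [0.0, 0.0, 1.0]] [ 2.13953908 -1.26758816  0.46777946] [-0.33672501  0.42851281  0.61801349]
side [[398.38156362631094, 0.0, 319.949045398558], [0.0, 398.38156362631094, 202.3156143286616], [0.0, 0.0, 1.0]] [ 0.09455035 -3.02929494  0.79882112] [0.59975151 0.16705411 0.97594453]
wrist [[347.62499556261093, 0.0, 320.2828749361736], [0.0, 347.62499556261093, 202.16614257637], [0.0, 0.0, 1.0]] [-2.84219797e+00 -7.69599165e-04  4.49182324e-03] [-0.54783807 -0.0379791   0.38085676]
```

View pics/scene0.png

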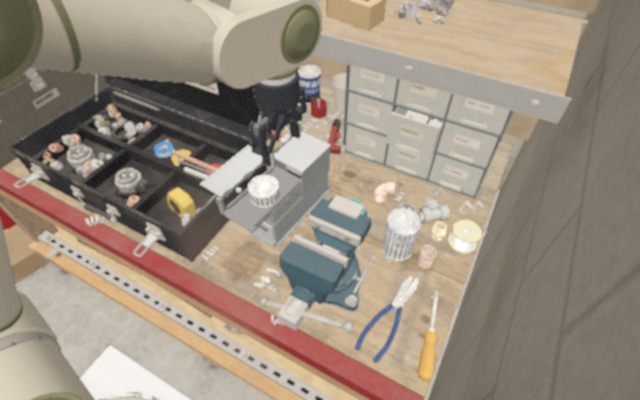

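View pics/side0.png

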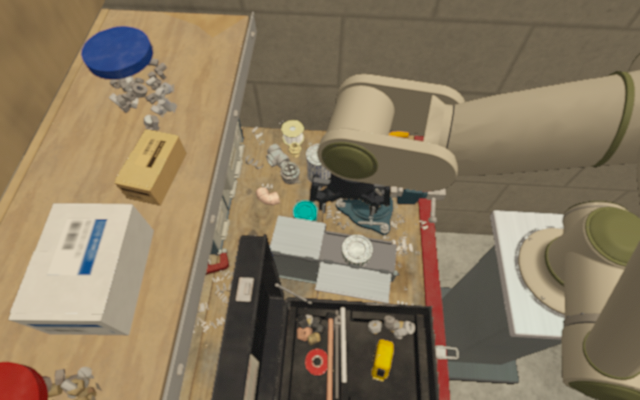

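View pics/wrist0.png

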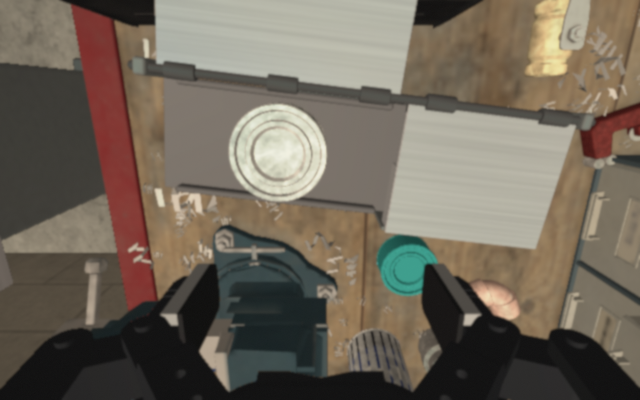

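```bash
cat > h.py <<'E'
from rig import *
import cv2, numpy as np
def cam(im):
    R,_=cv2.Rodrigues(np.array(im["rvec"]));return R,np.array(im["tvec"]).ravel(),np.array(im["K"])
def ray(im,u,v,z):
    R,t,K=cam(im);d=R.T@np.linalg.inv(K)@np.array([u,v,1.]);c=-R.T@t
    return c+d*(z-c[2])/d[2]
def cloud(im):
    R,t,K=cam(im);D=im["depth"];v,u=np.mgrid[:400,:640]
    P=np.stack([(u-K[0,2])/K[0,0]*D,(v-K[1,2])/K[1,1]*D,D],-1)
    return (P-t)@R
def proj(im,p):
    R,t,K=cam(im);return cv2.projectPoints(np.array(p,float).reshape(-1,3),R,t,K,None)[0].reshape(-1,2)
E
python3 - <<'E'
from h import *
im=get_image("wrist");P=cloud(im)
g=im["frame"]
for n,(u,v) in dict(deck=(190,130),deck2=(360,180),tin=(277,152),lid=(480,180),plate=(290,40),bench=(350,230),postL=(139,65),postR=(587,121)).items(): print(n,P[v,u].round(4),im["depth"][v,u])
print("posts",ray(im,139,65,.162),ray(im,587,121,.162))
cv2.imwrite("pics/w1.png",cv2.resize(g[40:280,60:640,::-1],None,fx=1.37,fy=1.37,interpolation=cv2.INTER_CUBIC))
# lid mask by height
import sys
for lo,hi,nm in [(.150,.163,"lid/plate")]:
    m=((P[...,2]>lo)&(P[...,2]<hi)).astype(np.uint8)
    n,l,st,c=cv2.connectedComponentsWithStats(cv2.morphologyEx(m,cv2.MORPH_OPEN,np.ones((9,9))))
    for i in range(1,n):
        if st[i,4]>1500:
            q=P[l==i];r=cv2.minAreaRect(q[:,:2].astype(np.float32)*1000);print(nm,st[i],r,np.median(q[:,2]))
m=((P[...,2]>.147)&(P[...,2]<.158)&(np.hypot(*(np.indices((400,640))-np.array([152,277])[:,None,None]))<60)).astype(np.uint8)
q=P[m>0];print("tin",len(q),np.median(q,axis=0),cv2.minEnclosingCircle(q[:,:2].astype(np.float32)*1000))
E
```

```text
deck [0.4548 0.052  0.1201] 0.24951059
deck2 [0.5781 0.015  0.1192] 0.2608868
tin [0.5203 0.0407 0.1486] 0.22538166
lid [0.6504 0.0241 0.1569] 0.22198029
plate [0.5312 0.1059 0.1574] 0.19771503
bench [ 0.5823 -0.0731 -0.0009] 0.40164942
postL [0.4445 0.0924 0.1603] 0.19915739
postR [0.7063 0.0613 0.1622] 0.2057664
posts [0.44537845 0.09227314 0.162     ] [0.70644165 0.06127531 0.162     ]
lid/plate [  143     0   437   249 45096] ((583.3510131835938, 64.81098937988281), (123.23603820800781, 280.55804443359375), 59.50204849243164) 0.15727067401919087
tin 7446 [0.52074393 0.04055324 0.14957616] ((522.57177734375, 42.594242095947266), 35.04241943359375)
```

View pics/w1.png

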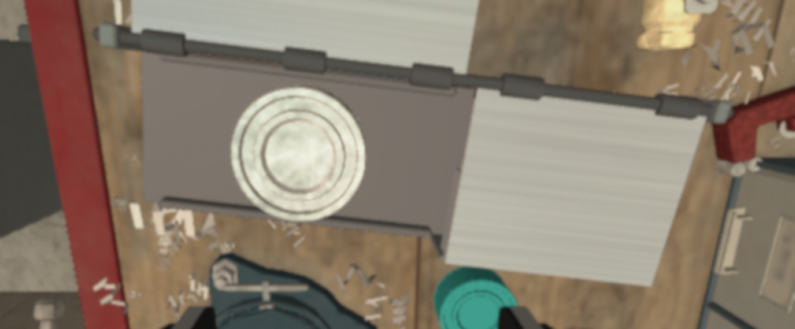

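```bash
python3 - <<'E'
from h import *
import rig
print([ (n,getattr(rig,n)) for n in dir(rig) if not n.startswith('_') and not callable(getattr(rig,n))][:20])
im=get_image("wrist");R,t,K=cam(im);s=observe();T=s["tool_rot"]
c=-R.T@t;print("cam in tool",T.T@(c-s["position"]))
# front lid edge and end
a,b=ray(im,403,109,.157),ray(im,385,231,.157);print("front edge",a,b)
e=ray(im,587,121,.162)-ray(im,139,65,.162);yaw=np.arctan2(e[1],e[0]);print(np.degrees(yaw))
x=np.array([np.cos(yaw),np.sin(yaw)]);y=np.array([-x[1],x[0]])
m=(ray(im,587,121,.162)+ray(im,139,65,.162))[:2]/2
o=m+.0255*x-.043*y;print("origin",o)
for p in (a,b): print((p[:2]-o)@x,(p[:2]-o)@y)
# tin circle from colour/height: use top rim at z .152
g=cv2.cvtColor(im["frame"],cv2.COLOR_RGB2GRAY)
mm=np.zeros_like(g);cv2.circle(mm,(277,152),60,255,-1)
k=((g>110)&(mm>0)).astype(np.uint8);k=cv2.morphologyEx(k,cv2.MORPH_OPEN,np.ones((5,5)))
cs,_=cv2.findContours(k,cv2.RETR_EXTERNAL,cv2.CHAIN_APPROX_NONE);cc=max(cs,key=cv2.contourArea);el=cv2.fitEllipse(cc);print(el)
p=ray(im,*el[0],.152);print("tin",p,(p[:2]-o)@x,(p[:2]-o)@y)
for nm in ("side","scene"):
    i2=get_image(nm);P=cloud(i2);h=(P[...,:2]-o);X=h@x;Y=h@y
    print(nm,proj(i2,[[*o,.12],[*(o-.158*x+.043*y),.162],[*(o+.107*x+.043*y),.162]]))
    for y0 in np.arange(-.2,.35,.05):
        print(round(y0,2),[ (round(float(np.percentile(P[...,2][q],98)),3) if (q:=((X>x0)&(X<x0+.05)&(Y>y0)&(Y<y0+.05)&(i2["depth"]>0))).sum()>5 else None) for x0 in np.arange(-.25,.25,.05)])
E
```

```text
[('grasp_offset', -0.0187)]
cam in tool [ 0.07607976 -0.00090599 -0.14249265]
front edge [0.5982294  0.06792398 0.157     ] [ 0.59173738 -0.01093757  0.157     ]
-6.771153086952391
origin [0.5962529  0.03105275]
-0.002384553552080631 0.03684708875384139
0.0004668041036563823 -0.042229838618670114
((276.4986572265625, 151.83164978027344), (108.62709045410156, 120.4849624633789), 107.49458312988281)
tin [0.52047664 0.0412802  0.152     ] -0.07645357240845391 0.0012217869700289785
side [[321.65671166 248.68259297]
 [395.65772145 273.24097405]
 [267.11522295 251.02367066]]
-0.2 [0.118, 0.175, 0.153, 0.094, 0.05, 0.028, 0.033, 0.028, 0.037, 0.359]
-0.15 [0.083, 0.176, 0.173, 0.08, 0.093, 0.033, 0.033, 0.003, 0.357, 0.359]
-0.1 [0.572, 0.559, 0.541, 0.538, 0.534, None, None, 0.003, 0.361, 0.358]
-0.05 [0.606, 0.576, 0.547, 0.529, 0.531, 0.349, 0.159, 0.159, 0.361, 0.359]
-0.0 [0.6, 0.567, 0.541, 0.538, 0.535, 0.51, 0.16, 0.159, 0.361, 0.359]
0.05 [0.111, 0.111, 0.16, 0.159, 0.16, 0.004, 0.002, None, 0.361, 0.359]
0.1 [0.11, 0.08, 0.159, 0.16, 0.16, 0.158, 0.414, 0.409, 0.361, 0.44]
0.15 [0
[... 482 characters left out ...]
516, 0.518, None, 0.035, 0.019, 0.36, 0.359]
-0.1 [0.584, 0.556, 0.541, 0.538, 0.529, None, 0.003, 0.003, 0.361, 0.359]
-0.05 [0.578, 0.568, 0.546, 0.523, 0.332, 0.341, 0.159, 0.158, 0.361, 0.393]
-0.0 [0.003, 0.16, 0.162, 0.522, 0.16, 0.161, 0.16, 0.162, 0.361, 0.359]
0.05 [0.11, 0.109, 0.16, 0.16, 0.16, None, None, None, None, 0.359]
0.1 [0.111, 0.082, 0.162, 0.161, 0.16, 0.064, 0.213, 0.052, 0.051, None]
0.15 [0.023, 0.084, 0.081, 0.078, None, 0.114, 0.237, None, 0.053, 0.018]
0.2 [0.022, 0.083, 0.08, 0.079, 0.037, 0.115, 0.223, None, 0.002, 0.005]
0.25 [0.062, 0.077, 0.062, 0.082, 0.06, 0.115, 0.22, None, None, None]
0.3 [0.066, 0.071, 0.064, 0.081, 0.037, 0.117, 0.201, None, None, None]
```

```bash
python3 - <<'E'
from h import *
yaw=np.radians(-6.77);x=np.array([np.cos(yaw),np.sin(yaw)]);y=np.array([-x[1],x[0]]);o=np.array([.59625,.03105])
for nm in ("side","scene","wrist"):
    i2=get_image(nm);P=cloud(i2);h=(P[...,:2]-o);X=h@x;Y=h@y;Z=P[...,2]
    for z0 in (.17,.22,.27,.32,.37):
        q=(X>-.05)&(X<.14)&(Y>.06)&(Y<.3)&(Z>z0)&(Z<z0+.05)&(i2["depth"]>0)
        if q.sum()>5: print(nm,z0,q.sum(),np.percentile(X[q],[2,50,98]).round(3),np.percentile(Y[q],[2,50]).round(3))
E
```

```text
side 0.17 578 [0.057 0.077 0.09 ] [0.117 0.177]
side 0.22 543 [0.061 0.076 0.089] [0.117 0.199]
side 0.27 172 [0.061 0.068 0.083] [0.116 0.118]
side 0.32 101 [0.062 0.067 0.076] [0.116 0.117]
side 0.37 4171 [0.046 0.07  0.095] [0.122 0.221]
scene 0.17 837 [0.059 0.076 0.085] [0.119 0.216]
scene 0.22 139 [0.07  0.082 0.086] [0.155 0.182]
```

```bash
python3 -m pendant '[70,0,0,0,0,0,-1,70,0,0,0,0,0,-1,70,0,0,0,0,0,-1,70,0,0,0,0,0,-1,70,0,0,0,0,0,-1,70,0,0,0,0,0,-1,70,0,0,0,0,0,-1,70,0,0,0,0,0,-1,70,0,0,0,0,0,-1,70,0,0,0,0,0,-1,70,0,0,0,0,0,-0.4]'; cat >> h.py <<'E'
yaw=np.radians(-6.77);hx=np.array([np.cos(yaw),np.sin(yaw),0]);hy=np.array([-hx[1],hx[0],0]);ho=np.array([.59625,.03105,0])
def st():
    s=observe();p=s["position"]-ho;print("t",s["time_s"],"hopper mm",(1000*np.array([p@hx,p@hy,p[2]])).round(1),"F",np.array([s["ft_force"]@hx,s["ft_force"]@hy,s["ft_force"][2]]).round(2),"w",s["grip_width"]);return s
def to(x,y,z):
    s=observe();g=ho+(hx*x+hy*y)/1000+np.array([0,0,z/1000]);d=s["tool_rot"].T@(g-s["position"]);print("units",(d/.05).round(3))
E
python3 - <<'E'
from h import *
s=st();print(s["tool_rot"].round(4));to(-126,42,231)
H=np.stack([-hx,-hy,[0,0,-1]],1);Rg=np.stack([-hx,np.cross([0,0,-1],-hx),[0,0,-1]],1)
print("rot left",np.degrees(cv2.Rodrigues(s["tool_rot"].T@Rg)[0].ravel())/8)
E
```

```text
time_s: 1.6
position: [0.55, -0.0, 0.2313]
tool_rot: [[-0.994, 0.114, 0.0], [0.114, 0.994, -0.0], [-0.0, -0.0, -1.0]]
ft_force: [-0.2, -0.3, -0.3]
grip_width: 0.07
t 1.6 hopper mm [-42.3 -36.3 231.3] F [-0.16 -0.35 -0.33] w 0.06996122367192611
[[-0.9935  0.1138  0.    ]
 [ 0.1138  0.9935 -0.    ]
 [-0.     -0.     -1.    ]]
units [1.668 1.573 0.007]
rot left [-8.17457333e-05  6.10045504e-05  2.94164623e-02]
```

```bash
python3 -m pendant '[70,0.42,0.4,0,0,0,0.03,70,0.42,0.4,0,0,0,0,70,0.42,0.4,0,0,0,0,70,0.4,0.37,0,0,0,0,70,0,0,0,0,0,0]'; python3 - <<'E'
from h import *
st()
im=get_image("wrist");cv2.imwrite("pics/w2.png",im["frame"][:,:,::-1])
im=get_image("side");cv2.imwrite("pics/s2.png",cv2.resize(im["frame"][150:350,200:500,::-1],None,fx=2.5,fy=2.5))
E
```

```text
time_s: 2.1
position: [0.4754, 0.0899, 0.2317]
tool_rot: [[-0.993, 0.12, -0.0], [0.12, 0.993, 0.0], [0.0, 0.0, -1.0]]
ft_force: [0.4, -0.2, 0.2]
grip_width: 0.07
t 2.1 hopper mm [-127.    44.2  231.7] F [ 0.38 -0.2   0.21] w 0.07003868634345395
```

View pics/w2.png

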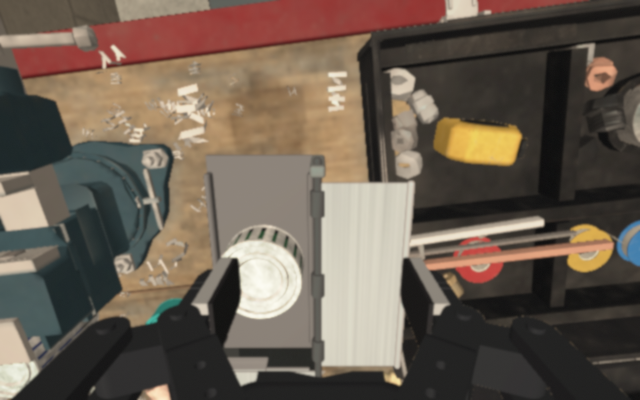

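View pics/s2.png

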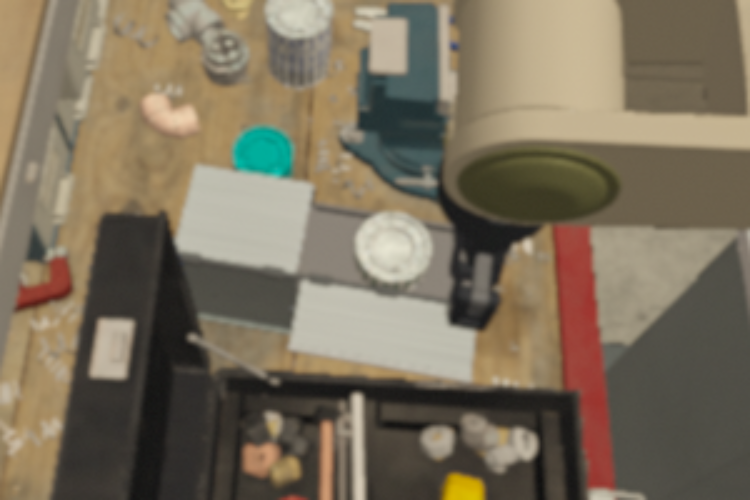

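```bash
python3 - <<'E'
from h import *
for nm in ("side","scene"):
    im=get_image(nm);P=cloud(im)-ho;X=P@hx;Y=P@hy;Z=P[...,2]
    for z0 in (.24,.28,.32,.36,.4,.44,.48,.52,.56):
        q=(X>-.25)&(X<-.02)&(Y>-.2)&(Y<.3)&(Z>z0)&(Z<z0+.04)&(im["depth"]>0)
        if q.sum()>5: print(nm,z0,q.sum(),"X",np.percentile(X[q],[1,99]).round(3),"Y",np.percentile(Y[q],[1,99]).round(3))
E
```

```text
side 0.24 12 X [-0.115 -0.113] Y [0.078 0.084]
side 0.28 259 X [-0.141 -0.107] Y [0.066 0.11 ]
side 0.32 434 X [-0.141 -0.105] Y [0.062 0.11 ]
side 0.36 428 X [-0.152 -0.087] Y [0.044 0.08 ]
side 0.4 16 X [-0.088 -0.085] Y [0.042 0.052]
side 0.44 1259 X [-0.245 -0.084] Y [-0.006  0.112]
side 0.48 4838 X [-0.246 -0.079] Y [-0.008  0.112]
side 0.52 10201 X [-0.248 -0.096] Y [-0.019  0.103]
side 0.56 249 X [-0.25 -0.24] Y [0.012 0.054]
scene 0.24 360 X [-0.136 -0.114] Y [-0.007  0.085]
scene 0.28 742 X [-0.142 -0.113] Y [-0.026  0.108]
scene 0.32 835 X [-0.145 -0.114] Y [-0.027  0.108]
scene 0.36 1014 X [-0.163 -0.101] Y [0.004 0.056]
scene 0.4 739 X [-0.162 -0.097] Y [0.002 0.052]
scene 0.44 1592 X [-0.244 -0.082] Y [-0.028 -0.015]
scene 0.48 3771 X [-0.249 -0.081] Y [-0.029  0.082]
scene 0.52 4472 X [-0.249 -0.103] Y [-0.025  0.084]
scene 0.56 38 X [-0.25  -0.242] Y [0.011 0.033]
```

```bash
python3 -m pendant '[70,0,0,0.3,0,0,0,70,0,-0.01,0.4,0,0,0,70,0,0,0.4,0,0,0,70,0,0,0.2,0,0,0,70,0,0,0,0,0,0]'; python3 -c "
from h import *
st();im=get_image('wrist');cv2.imwrite('pics/w3.png',im['frame'][:,:,::-1])
im=get_image('side');cv2.imwrite('pics/s3.png',cv2.resize(im['frame'][150:350,200:500,::-1],None,fx=2.5,fy=2.5))"
```

```text
time_s: 2.8
position: [0.477, 0.087, 0.1653]
tool_rot: [[-0.992, 0.123, -0.003], [0.123, 0.992, 0.0], [0.003, -0.0, -1.0]]
ft_force: [-0.8, 0.8, 0.2]
grip_width: 0.07
t 2.8 hopper mm [-125.    41.5  165.3] F [-0.88  0.67  0.2 ] w 0.06999442498538605
```

View pics/w3.png

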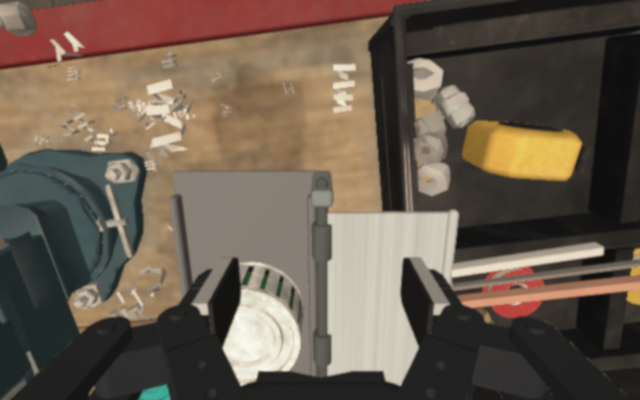

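View pics/s3.png

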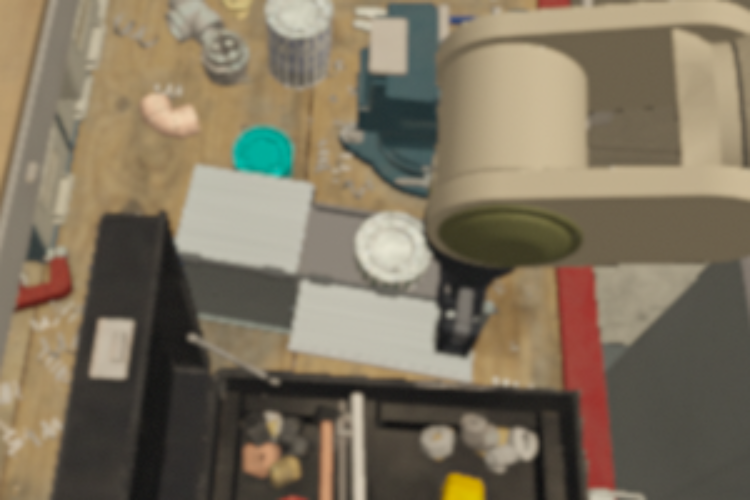

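```bash
python3 -m pendant '[70,0.1,0.02,0,0,0,0,70,0,0,0.1,0,0,0,70,0,0,0.1,0,0,0,70,0,0,0,0,0,0]'; python3 -c "
from h import *
st()"; python3 -m pendant '[70,0,0,0.1,0,0,0,70,0,0,0,0,0,0]';python3 -c "
from h import *
st()"
```

```text
time_s: 3.3
position: [0.4719, 0.0891, 0.1557]
tool_rot: [[-0.992, 0.122, -0.001], [0.122, 0.992, 0.0], [0.001, -0.0, -1.0]]
ft_force: [-0.7, -0.1, -0.2]
grip_width: 0.0699
t 3.3 hopper mm [-130.3   43.   155.7] F [-0.72 -0.23 -0.2 ] w 0.06986691998835531
time_s: 3.5
position: [0.472, 0.0891, 0.1507]
tool_rot: [[-0.992, 0.123, -0.001], [0.123, 0.992, 0.0], [0.001, -0.0, -1.0]]
ft_force: [-0.5, -0.5, 0.5]
grip_width: 0.0701
t 3.5 hopper mm [-130.2   43.   150.7] F [-0.44 -0.55  0.49] w 0.07008063802836614
```

```bash
python3 -m pendant '[70,0,0,0.1,0,0,0,70,0,0,0,0,0,0]'; python3 -c "
from h import *
st()"; python3 -m pendant '[70,0,0,0.1,0,0,0,70,0,0,0,0,0,0]';python3 -c "
from h import *
st()"; python3 -m pendant '[70,0,0,0.1,0,0,0,70,0,0,0,0,0,0]';python3 -c "
from h import *
st();im=get_image('wrist');cv2.imwrite('pics/w4.png',im['frame'][:,:,::-1])
im=get_image('side');cv2.imwrite('pics/s4.png',cv2.resize(im['frame'][150:350,200:500,::-1],None,fx=2.5,fy=2.5))
P=cloud(im)-ho;X=P@hx;Y=P@hy
for y in (20,0,-20,-35):
  q=(X>.01)&(X<.095)&(abs(Y*1000-y)<4)&(P[...,2]>.1)&(P[...,2]<.22);print(y,q.sum(),np.median(P[...,2][q]) if q.any() else 0)"
```

```text
time_s: 3.7
position: [0.4724, 0.0891, 0.1461]
tool_rot: [[-0.992, 0.123, 0.0], [0.123, 0.992, 0.0], [-0.0, 0.0, -1.0]]
ft_force: [-0.5, -0.2, 3.4]
grip_width: 0.0702
t 3.7 hopper mm [-129.8   43.   146.1] F [-0.44 -0.23  3.45] w 0.07024288469042243
time_s: 3.9
position: [0.4725, 0.0889, 0.1411]
tool_rot: [[-0.992, 0.123, 0.0], [0.123, 0.992, -0.0], [-0.0, -0.0, -1.0]]
ft_force: [-0.5, -1.4, 4.0]
grip_width: 0.0702
t 3.9 hopper mm [-129.8   42.9  141.1] F [-0.37 -1.5   4.02] w 0.07015975887139993
time_s: 4.1
position: [0.4725, 0.0891, 0.1362]
tool_rot: [[-0.992, 0.123, 0.0], [0.123, 0.992, 0.0], [-0.0, 0.0, -1.0]]
ft_force: [-0.1, -0.2, 3.8]
grip_width: 0.0698
t 4.1 hopper mm [-129.8   43.1  136.2] F [-0.06 -0.24  3.81] w 0.06979142302671534
20 168 0.16433151460237885
0 165 0.17173052799973934
-20 152 0.1790970423015855
-35 158 0.18427569730863413
```

View pics/w4.png

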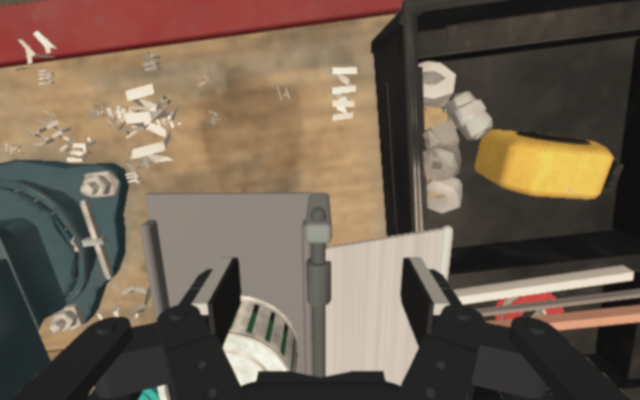

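View pics/s4.png

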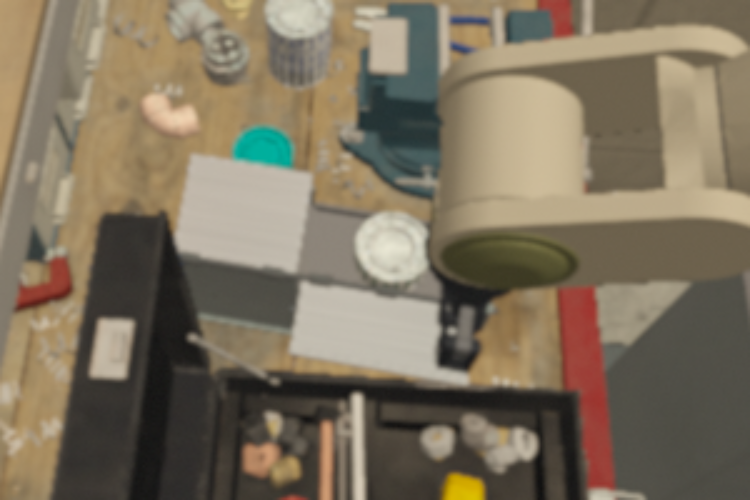

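```bash
python3 -m pendant '[70,0,0,0.1,0,0,0,70,0,0,0.1,0,0,0,70,0,0,0,0,0,0]'; python3 -c "
from h import *
st()
im=get_image('side')
P=cloud(im)-ho;X=P@hx;Y=P@hy;z=[]
for y in (20,-35):
  q=(X>.01)&(X<.095)&(abs(Y*1000-y)<4)&(P[...,2]>.1)&(P[...,2]<.24);z.append(np.median(P[...,2][q]))
print(z,np.arctan((z[1]-z[0])/.055))
q=(X>-.13)&(X<-.02)&(abs(Y)<.04)&(P[...,2]>.145)&(P[...,2]<.157);print(X[q].min(),X[q].max(),Y[q].min(),Y[q].max());
im=get_image('scene');cv2.imwrite('pics/c5.png',cv2.resize(im['frame'][60:260,170:400,::-1],None,fx=3,fy=3))"
```

```text
time_s: 4.5
position: [0.4724, 0.0893, 0.1263]
tool_rot: [[-0.992, 0.123, 0.0], [0.123, 0.992, 0.0], [-0.0, 0.0, -1.0]]
ft_force: [1.3, 1.6, 4.2]
grip_width: 0.0704
t 4.5 hopper mm [-129.8   43.2  126.3] F [1.1  1.73 4.24] w 0.07035842266725402
[np.float64(0.1707713446244102), np.float64(0.200204522349896)] 0.4913695975600721
-0.1024049803721948 -0.03429159676879352 -0.03281661773650209 0.03989706231891089
```

View pics/c5.png

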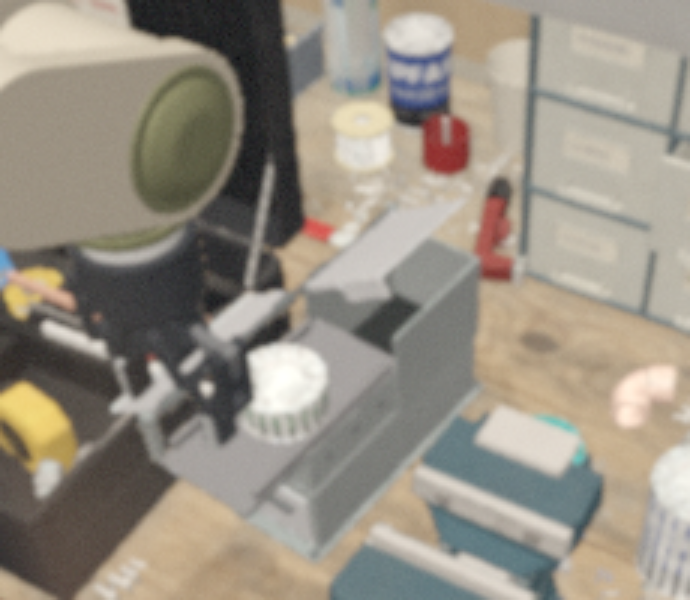

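```bash
python3 -m pendant '[70,-0.06,0,0.02,0,0,0,70,-0.06,0,0.02,0,0,0,70,-0.06,0,0,0,0,0,70,-0.06,0,0,0,0,0,70,-0.06,0,0,0,0,0,70,-0.06,0,0,0,0,0,70,-0.06,0,0,0,0,0,70,-0.06,0,0,0,0,0,70,-0.06,0,0,0,0,0,70,-0.06,0,0,0,0,0]'; cat >> h.py <<'E'
def look(k):
    st();im=get_image('side');P=cloud(im)-ho;X=P@hx;Y=P@hy;z=[]
    for y in (20,-35):
        q=(X>.01)&(X<.095)&(abs(Y*1000-y)<4)&(P[...,2]>.1)&(P[...,2]<.24);z.append(np.median(P[...,2][q]))
    print("flap",np.arctan((z[1]-z[0])/.055))
    q=(X>-.14)&(X<.02)&(abs(Y)<.036)&(P[...,2]>.147)&(P[...,2]<.157)
    if q.sum()>20: print("tin top",q.sum(),X[q].min(),X[q].max(),Y[q].min(),Y[q].max())
    cv2.imwrite(f'pics/s{k}.png',cv2.resize(im['frame'][180:320,250:450,::-1],None,fx=3,fy=3))
    im=get_image('scene');cv2.imwrite(f'pics/c{k}.png',cv2.resize(im['frame'][60:260,170:400,::-1],None,fx=3,fy=3))
E
python3 -c "
from h import *
look(6)"
```

```text
time_s: 5.6
position: [0.502, 0.0855, 0.1242]
tool_rot: [[-0.992, 0.123, -0.001], [0.123, 0.992, 0.0], [0.001, 0.0, -1.0]]
ft_force: [-3.3, 2.8, 2.8]
grip_width: 0.0702
t 5.6 hopper mm [-100.    43.   124.2] F [-3.6   2.43  2.84] w 0.07017296712071212
flap nan
tin top 338 -0.07227022782477556 -0.02531471967798622 -0.03358797161075555 0.028724134463262142
  return _methods._mean(a, axis=axis, dtype=dtype,
  ret = ret.dtype.type(ret / rcount)
```

View pics/c6.png

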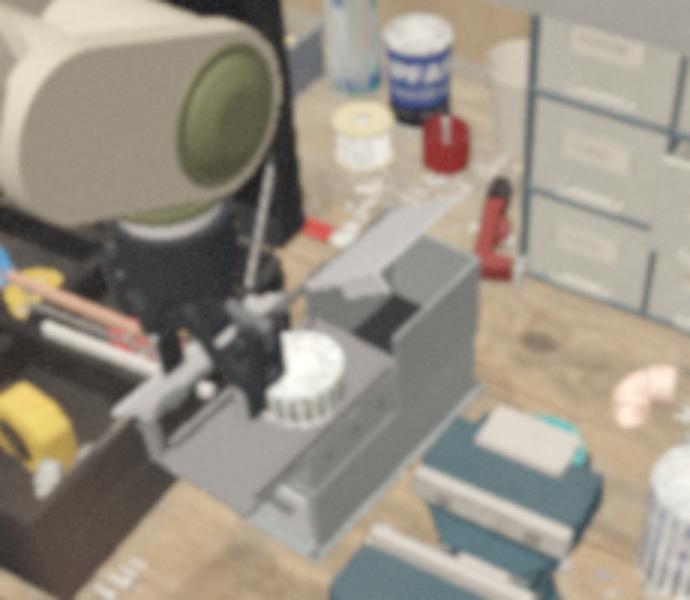

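View pics/s6.png

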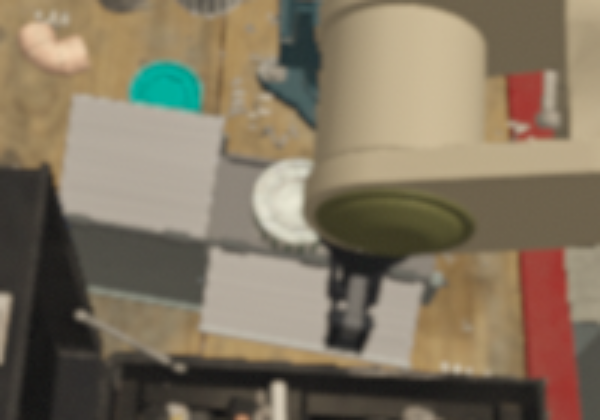

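```bash
python3 -m pendant '[70,-0.08,0,0,0,0,0,70,-0.08,0,0,0,0,0,70,-0.08,0,0,0,0,0,70,-0.08,0,0,0,0,0,70,-0.08,0,0,0,0,0,70,-0.08,0,0,0,0,0,70,-0.08,0,0,0,0,0,70,-0.08,0,0,0,0,0,70,-0.08,0,0,0,0,0,70,-0.08,0,0,0,0,0,70,-0.08,0,0,0,0,0]';python3 -c "
from h import *
look(7)" 2>/dev/null
```

```text
time_s: 6.8
position: [0.5456, 0.0802, 0.1243]
tool_rot: [[-0.992, 0.122, -0.001], [0.122, 0.992, 0.0], [0.001, 0.0, -1.0]]
ft_force: [-4.4, 3.5, 4.6]
grip_width: 0.0703
t 6.8 hopper mm [-56.1  42.8 124.3] F [-4.8   2.96  4.6 ] w 0.0703221153409103
flap nan
tin top 48 -0.023845360944424306 0.0031150260047213933 -0.02999232592544791 0.027261066221870762
```

View pics/c7.png

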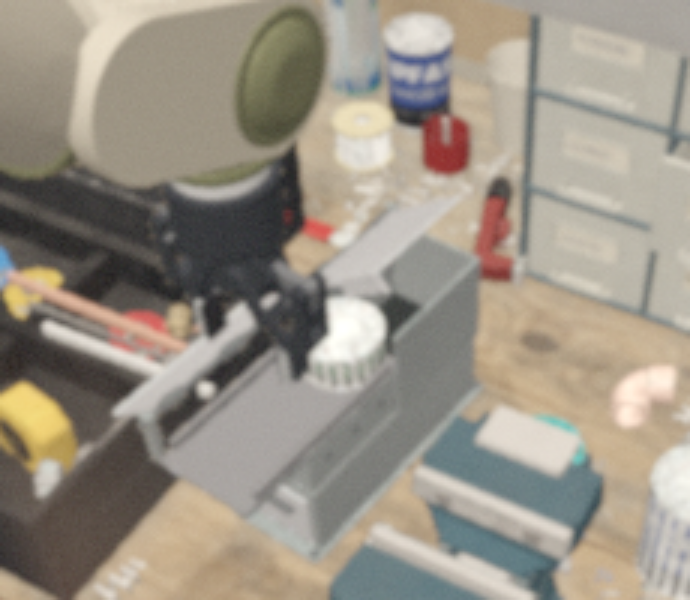

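```bash
python3 -m pendant '[70,-0.08,0,0,0,0,0,70,-0.08,0,0,0,0,0,70,-0.08,0,0,0,0,0,70,-0.08,0,0,0,0,0,70,-0.08,0,0,0,0,0,70,-0.08,0,0,0,0,0,70,0,0,0,0,0,0,70,0,0,0,0,0,0]';python3 -c "
from h import *
look(8)" 2>/dev/null
```

```text
time_s: 7.7
position: [0.5698, 0.0771, 0.1245]
tool_rot: [[-0.992, 0.123, 0.001], [0.123, 0.992, 0.0], [-0.001, 0.0, -1.0]]
ft_force: [-0.7, 3.6, 3.7]
grip_width: 0.07
t 7.7 hopper mm [-31.7  42.6 124.5] F [-1.12  3.53  3.73] w 0.06999622757428715
flap nan
```

View pics/c8.png

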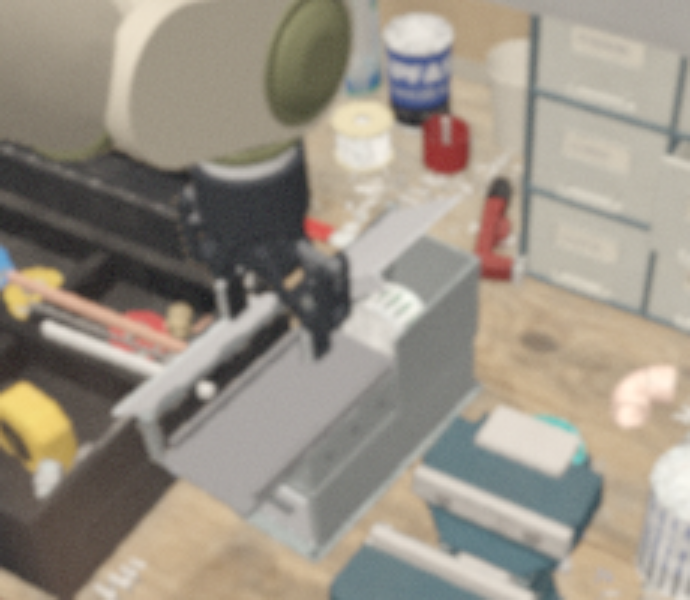

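```bash
python3 -m pendant '[70,0.1,0,0,0,0,0,70,0.1,0,0,0,0,0,70,0.1,0,0,0,0,0,70,0.1,0,0,0,0,0,70,0,0,0,0,0,0]';python3 -c "
from h import *
look(9)
im=get_image('scene');cv2.imwrite('pics/c9z.png',cv2.resize(im['frame'][120:200,260:360,::-1],None,fx=7,fy=7,interpolation=cv2.INTER_CUBIC))
P=cloud(im)-ho;X=P@hx;Y=P@hy;Z=P[...,2]
for v in range(146,176,3): print(v,[(u,(1000*np.array([X[v,u],Y[v,u],Z[v,u]])).round().astype(int).tolist()) for u in range(282,312,5)])
" 2>/dev/null
```

```text
time_s: 8.3
position: [0.5489, 0.0796, 0.1245]
tool_rot: [[-0.992, 0.122, -0.001], [0.122, 0.992, -0.0], [0.001, -0.0, -1.0]]
ft_force: [0.9, 2.6, 4.7]
grip_width: 0.0701
t 8.3 hopper mm [-52.8  42.6 124.5] F [0.6  2.68 4.73] w 0.07009561428385835
flap nan
146 [(282, [33, 35, 163]), (287, [27, 14, 179]), (292, [22, -5, 192]), (297, [17, -22, 204]), (302, [103, 35, 114]), (307, [104, 21, 120])]
149 [(282, [17, 20, 174]), (287, [11, 1, 188]), (292, [7, -17, 201]), (297, [90, 40, 110]), (302, [102, 34, 105]), (307, [103, 19, 112])]
152 [(282, [2, 7, 183]), (287, [2, -7, 190]), (292, [1, -21, 199]), (297, [90, 40, 101]), (302, [102, 35, 95]), (307, [102, 19, 103])]
155 [(282, [36, 41, 131]), (287, [1, -7, 183]), (292, [1, -21, 190]), (297, [4, -32, 194]), (302, [83, 20, 107]), (307, [90, 10, 108])]
158 [(282, [36, 41, 122]), (287, [0, -7, 175]), (292, [68, 38, 99]), (297, [69, 24, 106]), (302, [76, 15, 105]), (307, [81, 3, 108])]
161 [(282, [34, 40, 115]), (287, [51, 40, 101]), (292, [68, 39, 89]), (297, [59, 16, 108]), (302, [66, 7, 108]), (307, [73, -3, 108])]
164 [(282, [34, 41, 105]), (287, [49, 39, 94]), (292, [68, 40, 78]), (297, [53, 12, 106]), (302, [58, 1, 108]), (307, [65, -8, 107])]
167 [(282, [32, 40, 97]), (287, [49, 40, 83]), (292, [60, 34, 78]), (297, [45, 5, 106]), (302, [51, -4, 106]), (307, [21, -44, 153])]
170 [(282, [8, 18, 119]), (287, [46, 39, 76]), (292, [54, 29, 76]), (297, [37, -1, 106]), (302, [6, -42, 155]), (307, [21, -43, 143])]
173 [(282, [-1, 11, 121]), (287, [6, 2, 120]), (292, [43, 20, 79]), (297, [38, 1, 95]), (302, [4, -42, 147]), (307, [20, -43, 135])]
```

View pics/c9z.png

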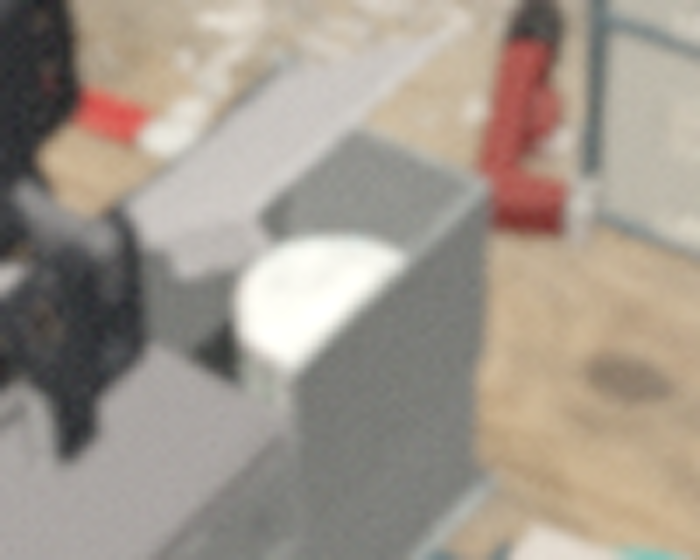

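View pics/s9.png

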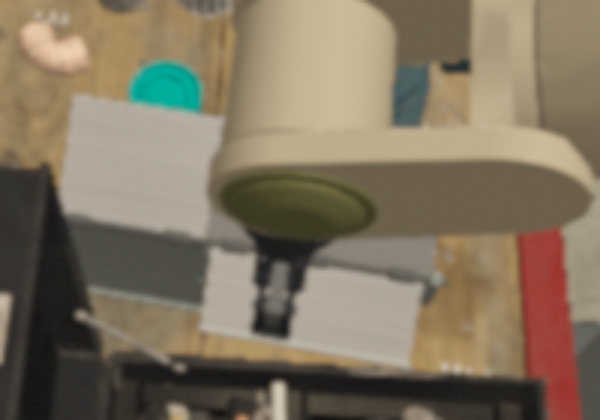

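The tin now lies flat in the pit, its top at z ≈ 107 mm (scene zoom, around (320,310)). I'll raise slowly so the flap shuts.

```bash
python3 -m pendant '[70,0.1,0,-0.1,0,0,0,70,0.1,0,-0.1,0,0,0,70,0.1,0,-0.1,0,0,0,70,0,0,-0.1,0,0,0,70,0,0,-0.1,0,0,0,70,0,0,-0.1,0,0,0,70,0,0,-0.2,0,0,0,70,0,0,-0.4,0,0,0,70,0,0,-0.5,0,0,0,70,0,0,-0.4,0,0,0,70,0,0,-0.2,0,0,0,70,0,0,0,0,0,0]'; python3 -m pendant '[70,0,0,0,0,0,0,70,0,0,0,0,0,0,70,0,0,0,0,0,0,70,0,0,0,0,0,0]';python3 -c "
from h import *
look(10)
im=get_image('wrist');cv2.imwrite('pics/w10.png',im['frame'][:,:,::-1])
P=cloud(im)-ho;X=P@hx;Y=P@hy;Z=P[...,2]
for a,b in ((60,.083),):
  q=(X>-.14)&(X<-.02)&(abs(Y-.09)<.006)&(Z>.1)&(Z<.2);print('plate z',np.median(Z[q]))
im=get_image('scene');cv2.imwrite('pics/c10f.png',im['frame'][:,:,::-1])
P=cloud(im)-ho;X=P@hx;Y=P@hy;Z=P[...,2]
for y in (20,-35):
  q=(X>.02)&(X<.095)&(abs(Y*1000-y)<4)&(Z>.14)&(Z<.24);print(y,q.sum(),np.median(Z[q]))
" 2>/dev/null
```

```text
time_s: 9.65
position: [0.5351, 0.0813, 0.2404]
tool_rot: [[-0.992, 0.123, 0.002], [0.123, 0.992, -0.0], [-0.002, -0.0, -1.0]]
ft_force: [-0.1, 0.1, -0.5]
grip_width: 0.0701
time_s: 10.05
position: [0.5346, 0.0814, 0.2388]
tool_rot: [[-0.992, 0.123, -0.001], [0.123, 0.992, 0.0], [0.001, -0.0, -1.0]]
ft_force: [0.7, -0.2, 0.7]
grip_width: 0.0697
t 10.05 hopper mm [-67.1  42.7 238.8] F [ 0.71 -0.16  0.73] w 0.06966136942976979
flap -0.0015081123196192593
tin top 177 0.0022354627937949388 0.019968363471340424 -0.03555255470304953 0.035964292202107236
plate z 0.15744818950060332
20 73 0.15732948445453585
-35 85 0.15724717866839863
```

View pics/c10f.png

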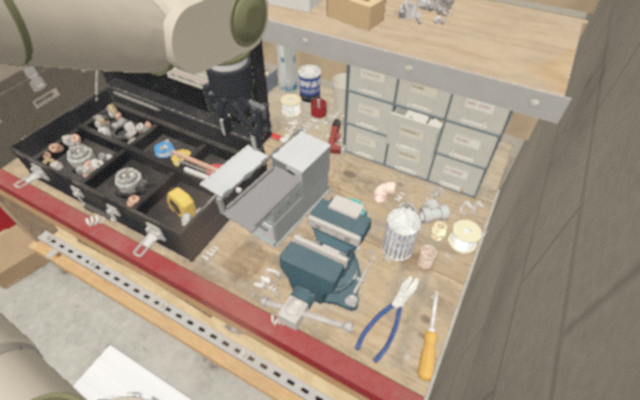

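View pics/w10.png

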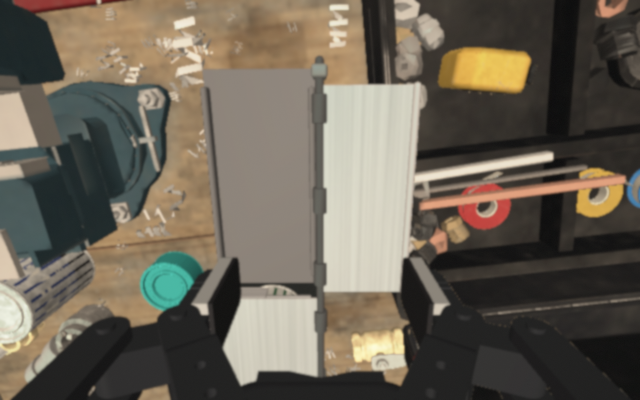

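The flap is shut (slope about 0 rad), the tin is in the pit behind the skirt (wrist picture, around (270,290)), the deck is empty, and the hand is clear of everything.

```bash
python3 -c "
from rig import *
print(close_job())"
```

```text
the job is handed in; nothing more can be done
None
```

The flux tin is in the scrap hopper and the job is handed in, finished at about 10 s of the 34 s allowed. `close_job()` gave no verdict.

**What I did:** With the fingers set 70 mm apart across the hinge rod, I pressed the side plate down until the flap measured about 0.49 rad. I then lowered it another 2 mm and held it there. The other fingertip pushed the tin along the deck from x ≈ -76 mm until it tipped into the pit. I drew back, then raised the hand so the flap could close.

**Last checks:**
- **Tin:** before the flap closed it lay flat in the pit, with its top at z ≈ 107 mm and its middle about 91 mm above the bench. The final wrist picture shows part of it behind the skirt and the deck empty.
- **Flap:** shut, with a measured slope of about -0.002 rad and the press plate back at 157.4 mm.
- **Robot:** the hand was at z ≈ 0.24 m, touching nothing, with wrist force at noise level.
- **Bystanders:** they look unmoved in the final scene picture. I judged this by eye and did not measure them.

**Checks that failed or misled:** during the push, the numeric flap angle came back as nan because the flap was out of my depth filter's range. In that stretch I judged the flap open from the pictures and the 3–5 N upward force on the finger. After the flap closed, my "tin top" filter still reported points near x = 2–20 mm. I took these to be the shut lid's own surface, which lies within that filter's height range.

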